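# Line up the hole saws by size on their storage board

### The job

Put the four loose hole saws away on the storage board, one on each round pad, in order of diameter: the smallest on the pad next to the block with the upright arbor, the largest on the pad farthest from it. Each must stand teeth down and well centred on its pad, and the glue bottle must not be knocked over.

Things in the scene. Friction and masses are not known exactly. Their poses are not given: they have to be found in the camera images.
- saw_a_center (a point): Loose hole saw, the smallest of four: an upright plain steel cup standing on its teeth, 20 mm in diameter, 50 mm high in all (a 44 mm high straight cylindrical body with a small boss, 6 mm high and at most 14 mm wide, on top). The point is its centre, half-way up (25 mm above its underside); z points up out of the closed top. It starts on the bench (z = 0).
- saw_b_center (a point): Loose hole saw, the second smallest of four: an upright plain steel cup standing on its teeth, 32 mm in diameter, 50 mm high in all (a 44 mm high straight cylindrical body with a small boss, 6 mm high and at most 14 mm wide, on top). The point is its centre, half-way up (25 mm above its underside); z points up out of the closed top. It starts on the bench (z = 0).
- saw_c_center (a point): Loose hole saw, the second largest of four: an upright plain steel cup standing on its teeth, 44 mm in diameter, 50 mm high in all (a 44 mm high straight cylindrical body with a small boss, 6 mm high and at most 14 mm wide, on top). The point is its centre, half-way up (25 mm above its underside); z points up out of the closed top. It starts on the bench (z = 0).
- saw_d_center (a point): Loose hole saw, the largest of four: an upright plain steel cup standing on its teeth, 56 mm in diameter, 50 mm high in all (a 44 mm high straight cylindrical body with a small boss, 6 mm high and at most 14 mm wide, on top). The point is its centre, half-way up (25 mm above its underside); z points up out of the closed top. It starts on the bench (z = 0).
- mark1_top (a point): Pad 1 of four identical round black rubber pads (68 mm across, thin steel rim) fixed in a straight row, 88 mm apart, on the dark wooden storage board (95 x 500 x 12 mm). Pads 1, 2, 3, 4 follow one another along the row, pad 1 at the robot's right end, pad 4 at its left end. The point is the centre of the pad's top face, 15 mm above the bench; y runs along the row from pad 1 to pad 4.
- mark2_top (a point): Pad 2 of four identical round black rubber pads (68 mm across, thin steel rim) fixed in a straight row, 88 mm apart, on the dark wooden storage board (95 x 500 x 12 mm). Pads 1, 2, 3, 4 follow one another along the row, pad 1 at the robot's right end, pad 4 at its left end. The point is the centre of the pad's top face, 15 mm above the bench; y runs along the row from pad 1 to pad 4.
- mark3_top (a point): Pad 3 of four identical round black rubber pads (68 mm across, thin steel rim) fixed in a straight row, 88 mm apart, on the dark wooden storage board (95 x 500 x 12 mm). Pads 1, 2, 3, 4 follow one another along the row, pad 1 at the robot's right end, pad 4 at its left end. The point is the centre of the pad's top face, 15 mm above the bench; y runs along the row from pad 1 to pad 4.
- mark4_top (a point): Pad 4 of four identical round black rubber pads (68 mm across, thin steel rim) fixed in a straight row, 88 mm apart, on the dark wooden storage board (95 x 500 x 12 mm). Pads 1, 2, 3, 4 follow one another along the row, pad 1 at the robot's right end, pad 4 at its left end. The point is the centre of the pad's top face, 15 mm above the bench; y runs along the row from pad 1 to pad 4.
- arbor_block (a point): The arbor block: a pale wooden block 60 x 40 x 22 mm with an upright steel arbor in it (top 68 mm above the bench), fixed on one end of the storage board, 80 mm beyond the nearest pad (beyond pad 1 or beyond pad 4; the other end carries a low steel carrying handle, up to 30 mm above the bench). The point is the centre of the wooden block.
- glue_center (a point): White glue bottle with grey cap, 60 mm in diameter, 150 mm high, standing loose on the bench to the left of the board. The point is its centre, half-way up; z points to the cap. Not to be knocked over.
Not all that is in view belongs to the job. What is shaped like the part that bears saw_c_center but red is not meant.

How it is judged:
By the outcome, as a careful person would: the job done as asked, in the order asked, and still so for the second after the job is handed in, with the robot touching nothing.
It also fails if it takes over 88 s, if anything falls off the work surface, if the arm or the gripper's body presses on something with over 40 N, if the wrist force passes 120 N, or if a joint passes its speed limit or range.

### The arm

A 6-joint arm with a two-finger parallel gripper is mounted at the origin on the work surface. World frame = base frame: x ahead of the robot, y to its left, z up, the work surface at z = 0. Lengths are in m, angles in rad, forces in N, time in s.
With the tool pointing down it reaches from about 0.35 to 0.975 m from the base axis. Payload 4.9 kg.
Tool frame: the origin (TCP) lies at the very end of the fingers, on their centre line; the grasp point (between the pads) lies 19 mm behind it (manip.hold_point_z is the distance from the TCP to the grasp point, in m); z points along the fingers, y is the direction in which the jaws open and shut (so a half turn about z gives the same grasp; the last joint's range is limited). The gripper opens to 85 mm and grips with 20 to 120 N. Pads are 22 mm wide; open, the fingers measure 114 mm over their backs; the gripper's body (76 mm by 85 mm) begins 54 mm behind the grasp point. The pads swing forward as they close: fully open they stand 13 mm farther back than shut.
Start: joints at [1.224, 0.053, 1.613, -0, 1.476, -0.119], TCP at [0.141, 0.609, 0.231] pointing down, gripper open.
Joint ranges: [-3.01, 3.01], [-1.01, 2.22], [0.06, 2.58], [-1.02, 4.17], [0.09, 2.62], [-3.14, 3.14]. Speed limits (rad/s): [2.57, 2.57, 3.14, 3.14, 3.14, 3.14].

### API

Orientations are given as a unit quaternion [w, x, y, z].
In Python, from plant import monitor, grab_frame, camera_params, ticket, manip gives the robot as it stands.
- The arm moves only by the tool play_rows, never from a script. Its argument "commands" is a list of rows, each an object of numbers: "dx", "dy", "dz": the shift along the tool's x, y, z in cm; "rx", "ry", "rz": the turn, a rotation vector about the tool's x, y, z in rad; "claw": the closure, from 0 (fully open) to 1 (shut). In form: [{"dx": .., "dy": .., "dz": .., "rx": .., "ry": .., "rz": .., "claw": ..}, ...]. A call has 1 to 5 rows; each row is the pose to reach, as a shift and turn from the pose measured when the call began, along the tool's axes at that moment; what a row does not reach only later rows make up. A row lasts 1/10 s, in which the tool goes at most 50 mm and 8.59 degrees, less where a joint would pass 70% of its speed; a pose out of reach is approached as far as the arm can. A call with a gripper value outside its range is refused whole. The fingers move at their own pace and stop on an object; the grip force is fixed at half the most. Time passes only in rows, so rows that repeat a pose let the fingers close. It gives the time, the measured TCP pose, the force and the opening at its end, in the units of the state.
- monitor.state(): the state, without advancing time (a new reading comes with each control period).
- grab_frame(name): name is "scene" or "top" or "wrist"; returns the picture (480x640x3 uint8, blue, green, red); there is no depth.
- camera_params(name): a dict with "fx", "fy", "cx", "cy" (pixels), "k1" (the pictures are not rectified: a ray, as slopes to the right and down, at radius r is drawn at 1 + k1 r^2 times it, then the intrinsics apply), "rvec" (rotation vector, rad) and "tvec" (3), from world to camera coordinates, as OpenCV has them; the wrist camera has in their place "tool_from_camera" (4x4, takes a point from camera to tool coordinates, whose origin is the TCP and whose axes are the flange's). Camera axes: x right, y down, z forward; pixel columns grow to the right and rows downward; lengths in m; the calibration is good to about 2 mm. A picture is of the moment at which its call begins: read the wrist's pose just before it. camera_params takes no time and is no camera call.
- ticket.job_done(): hands the job in, once; it reports no verdict.
The state is a dict: "time": time; "joint_pos": joint angles; "joint_vel": joint speeds; "joint_efforts": joint torques, N m; "tool_pos": TCP position; "tool_rot": TCP orientation; "contact_force": force on the tool from outside, world axes, zero at the start; "ft_torque": the same for the moment, N m; "gripper_width": opening from 0.0 (shut) to 1.0 (fully open).
Only numpy, scipy, OpenCV 4.12 (cv2) and the standard library are available. Lean on these libraries where they do the work, as an engineer would, in place of code of your own. Each camera call takes 0.05 s, during which the arm holds its last target.

## Working session

There is one attempt and no reset: what is moved stays moved. The work goes in short steps, Python scripts to look and compute and a tool call to move; the robot and the scene stay as the last step left them, time stands still between calls to the robot, and variables do not carry over. Pictures are saved under pics/ and viewed, and the job is handed in when it is done.

Besides the shell and the picture viewer there is one more tool, called after ">>>" by a JSON object that holds its "fn" and its "kwargs", one argument or row to a line. play_rows: Moves the arm, as the interface text tells. Its arguments: {"type":"object","properties":{"commands":{"type":"array"}},"required":["commands"]}

```bash
ls; mkdir -p pics; python3 - <<'E'
from plant import monitor, grab_frame, camera_params, manip
import cv2
print(monitor.state()); print([a for a in dir(manip) if a[0]!='_'])
for n in ["scene","top","wrist"]:
    print(n,camera_params(n))
for n in ["scene","top"]:
    cv2.imwrite(f"pics/{n}0.png",grab_frame(n))
E
```

```text
pics
{'time': 0.0, 'joint_pos': array([ 1.22396322e+00,  5.33498382e-02,  1.61427933e+00, -8.62595907e-06,
        1.47602601e+00, -1.18995237e-01]), 'joint_vel': array([ 0.00025386,  0.00039831, -0.00040656, -0.00028798, -0.00100321,
       -0.00123623]), 'joint_efforts': array([-1.25504866e-03, -3.93685198e+01, -3.70174706e+01, -2.47762700e-04,
        7.05985483e-03, -1.35787369e-05]), 'tool_pos': array([0.14095524, 0.60825717, 0.23007615]), 'tool_rot': array([-2.33852235e-04,  1.13672226e-01,  9.93517771e-01, -1.00440594e-03]), 'contact_force': array([ 0.32263886, -0.02683446, -0.12000409]), 'ft_torque': array([-0.02465905,  0.02348993,  0.0074744 ]), 'gripper_width': 0.9993676980927088}
['IKError', 'hold_point_z']
scene {'fx': 489.6153867215217, 'fy': 489.6153867215217, 'cx': 324.9321091518697, 'cy': 239.57789231926043, 'k1': 0.014614017659564205, 'rvec': array([ 1.67392376,  2.10745102, -0.65837892]), 'tvec': array([ 0.01477309, -0.3632218 ,  1.28823737])}
top {'fx': 515.586532866148, 'fy': 515.586532866148, 'cx': 314.1850508622945, 'cy': 236.74321125722602, 'k1': -0.15052040896869448, 'rvec': array([ 2.17728329, -2.14124878,  0.13051685]), 'tvec': array([0.09252974, 0.5275636 , 0.99960594])}
wrist {'fx': 369.72280556519326, 'fy': 369.72280556519326, 'cx': 320.52241791478934, 'cy': 240.78269047559303, 'k1': 0.024228811317819714, 'tool_from_camera': array([[-4.89045454e-04, -9.59122314e-01, -2.82991426e-01,
         7.15491506e-02],
       [ 9.99998958e-01, -8.47022866e-05, -1.44105105e-03,
         7.26296633e-04],
       [ 1.35817419e-03, -2.82991836e-01,  9.59121356e-01,
        -1.42631110e-01],
       [ 0.00000000e+00,  0.00000000e+00,  0.00000000e+00,
         1.00000000e+00]])}
```

View pics/scene0.png

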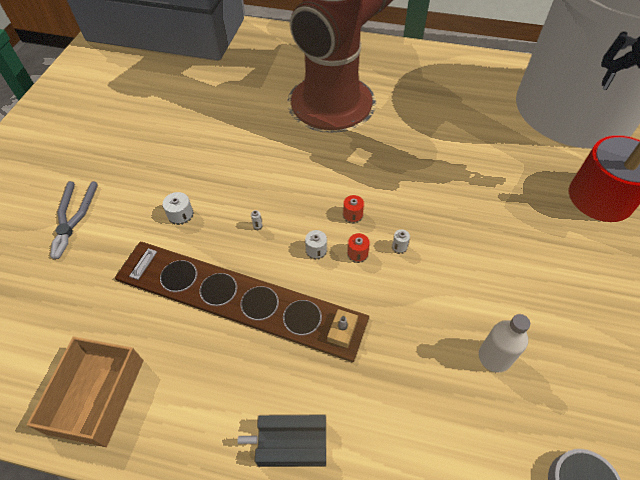

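View pics/top0.png

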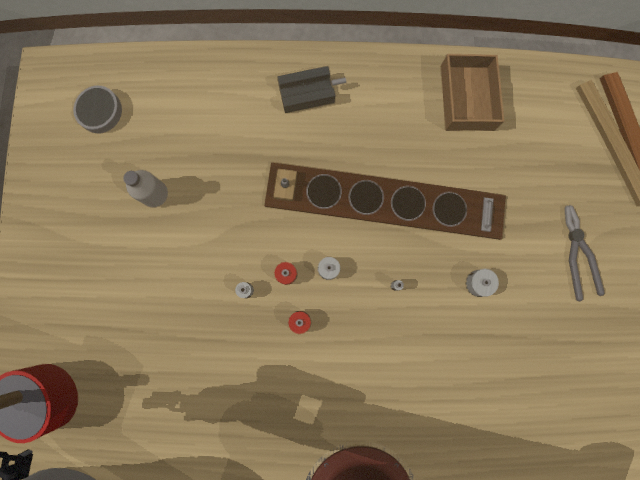

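The top view shows the robot at the bottom, with +y to the left. The arbor block at (285,183) is beyond pad 4, at the left end. Candidates are the bare steel cups at (398,285), (244,290), (329,268) and (486,283). The red cups at (286,273) and (300,322) are decoys, so I exclude them. Next I measure and confirm this in an enlarged crop.

```bash
cat > h.py <<'E'
import numpy as np, cv2
from scipy.spatial.transform import Rotation as R
from plant import monitor, grab_frame, camera_params
def cam(n, st=None):
    p=camera_params(n); K=np.array([[p['fx'],0,p['cx']],[0,p['fy'],p['cy']],[0,0,1.]]); D=np.array([p['k1'],0,0,0])
    if n=='wrist':
        q=st['tool_rot']; T=np.eye(4); T[:3,:3]=R.from_quat([q[1],q[2],q[3],q[0]]).as_matrix(); T[:3,3]=st['tool_pos']
        T=T@p['tool_from_camera']; Rwc=T[:3,:3]; c=T[:3,3]
    else:
        Rc=cv2.Rodrigues(p['rvec'])[0]; Rwc=Rc.T; c=-Rc.T@p['tvec']
    return K,D,Rwc,c
def cast(C,uv,z):
    K,D,Rwc,c=C
    u=cv2.undistortPoints(np.array(uv,float).reshape(-1,1,2),K,D).reshape(-1,2)
    d=np.c_[u,np.ones(len(u))]@Rwc.T
    return c+d*((z-c[2])/d[:,2])[:,None]
def proj(C,P):
    K,D,Rwc,c=C
    rv=cv2.Rodrigues(Rwc.T)[0]
    return cv2.projectPoints(np.array(P,float).reshape(-1,1,3),rv,-Rwc.T@c,K,D)[0].reshape(-1,2)
E
python3 - <<'E'
from h import *
t=cv2.imread('pics/top0.png'); C=cam('top')
cv2.imwrite('pics/crop_top.png',cv2.resize(t[150:345,225:525],None,fx=2.66,fy=2.66,interpolation=cv2.INTER_CUBIC))
s=cv2.imread('pics/scene0.png'); 
cv2.imwrite('pics/crop_sc.png',cv2.resize(s[180:370,110:430],None,fx=2.5,fy=2.5,interpolation=cv2.INTER_CUBIC))
for n,uv in dict(b=(244,290),c=(329,268),a=(398,285),d=(486,283)).items(): print(n,cast(C,[uv],.05))
for uv in [(324,191),(366,197),(408,203),(450,209)]: print(cast(C,[uv],.015))
print('arb',cast(C,[(285,183)],.068),'glue',cast(C,[(132,178)],.15))
Cs=cam('scene')
for n,uv in dict(b=(401,233),c=(315,235),a=(256,212),d=(176,201)).items(): print(n,cast(Cs,[uv],.05))
for uv in [(302,317),(259,303),(218,289),(178,276)]: print(cast(Cs,[uv],.015))
E
```

```text
b [[0.41691978 0.23632095 0.05      ]]
c [[0.46277757 0.07137269 0.05      ]]
a [[ 0.43153824 -0.06398003  0.05      ]]
d [[ 0.43715459 -0.24053542  0.05      ]]
[[0.62312387 0.08271379 0.015     ]]
[[ 0.61212623 -0.00389813  0.015     ]]
[[ 0.60128586 -0.09089326  0.015     ]]
[[ 0.59054012 -0.17885145  0.015     ]]
arb [[0.62660342 0.16020002 0.068     ]] glue [[0.61451563 0.437048   0.15      ]]
b [[0.41660049 0.2391064  0.05      ]]
c [[0.46043487 0.07167713 0.05      ]]
a [[ 0.43136167 -0.06151608  0.05      ]]
d [[ 0.44142787 -0.23460052  0.05      ]]
[[0.62493282 0.08622504 0.015     ]]
[[ 0.61512147 -0.0012118   0.015     ]]
[[ 0.60403379 -0.08805717  0.015     ]]
[[ 0.59419703 -0.1752546   0.015     ]]
```

View pics/crop_top.png

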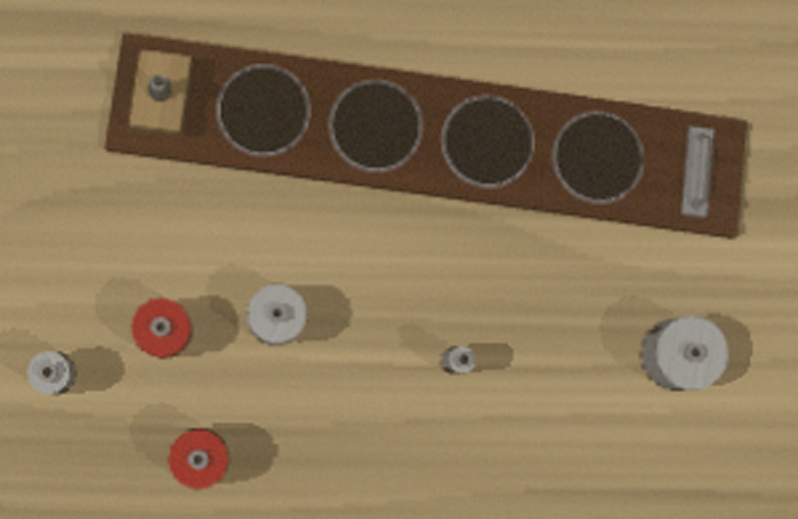

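View pics/crop_sc.png

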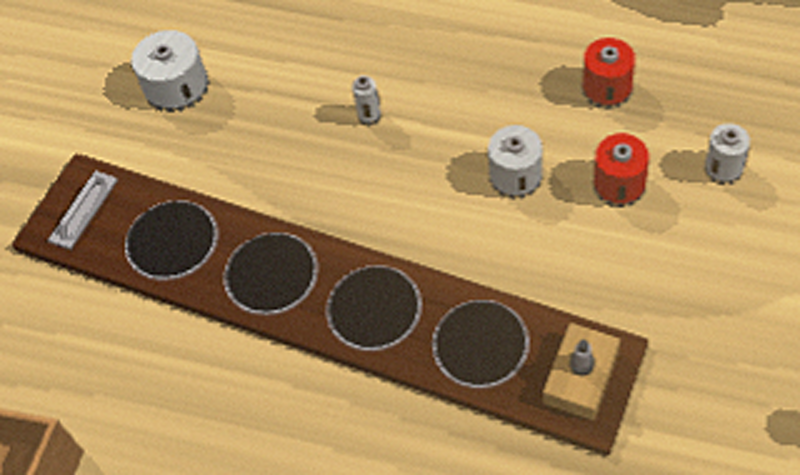

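```bash
python3 - <<'E'
from h import *
P=[[.141,.608,.23],[.141,.608,.43],[.141,.608,0]]
print(proj(cam('scene'),P)); print(proj(cam('top'),P))
print(cast(cam('top'),[(35,440),(75,395)],0.0),cast(cam('scene'),[(605,215),(575,195)],0.0))
st=monitor.state(); cv2.imwrite('pics/w0.png',grab_frame('wrist'))
E
```

```text
[[625.60053877  99.36666956]
 [690.82048602  -3.55226682]
 [574.80150197 179.92587061]]
[[ 10.23707262 444.11566438]
 [-62.20450771 476.00493729]
 [ 69.45218989 416.81355068]]
[[0.08396591 0.68844494 0.        ]
 [0.18798104 0.59608054 0.        ]] [[ 2.31844334e-01  6.66191924e-01  0.00000000e+00]
 [ 1.87592936e-01  6.06045234e-01 -1.11022302e-16]]
```

View pics/w0.png

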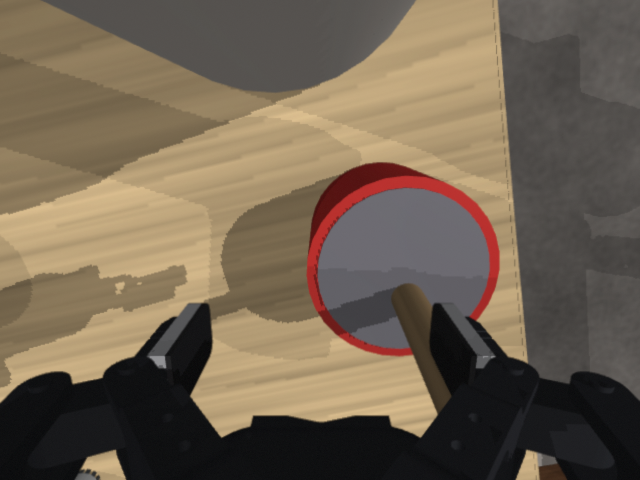

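The pot with the stick at (400,290) is close under the gripper, so I lift first and then travel.

>>> {"fn": "play_rows", "kwargs": {
  "commands": [
    {"dz":-5},
    {"dz":-10},
    {"dz":-13},
    {"dz":-13,"dy":-5},
    {"dz":-13,"dy":-10}
  ]
}}

```text
invalid input
```

>>> {"fn": "play_rows", "kwargs": {
  "commands": [
    {"dx":0,"dy":0,"dz":-5,"rx":0,"ry":0,"rz":0,"claw":0},
    {"dx":0,"dy":0,"dz":-10,"rx":0,"ry":0,"rz":0,"claw":0},
    {"dx":0,"dy":0,"dz":-13,"rx":0,"ry":0,"rz":0,"claw":0},
    {"dx":0,"dy":-5,"dz":-13,"rx":0,"ry":0,"rz":0,"claw":0},
    {"dx":0,"dy":-10,"dz":-13,"rx":0,"ry":0,"rz":0,"claw":0}
  ]
}}

```text
time: 0.65
tool_pos: [0.1186, 0.511, 0.3609]
tool_rot: [-0.0, 0.114, 0.994, -0.001]
contact_force: [-0.4, -0.0, 1.0]
gripper_width: 1.001
```

>>> {"fn": "play_rows", "kwargs": {
  "commands": [
    {"dx":-4,"dy":-2.9,"dz":0,"rx":0,"ry":0,"rz":-0.1,"claw":0},
    {"dx":-8,"dy":-5.8,"dz":0,"rx":0,"ry":0,"rz":-0.1,"claw":0},
    {"dx":-12,"dy":-8.7,"dz":0,"rx":0,"ry":0,"rz":-0.1,"claw":0},
    {"dx":-16,"dy":-11.6,"dz":0,"rx":0,"ry":0,"rz":-0.1,"claw":0},
    {"dx":-20,"dy":-14.5,"dz":0,"rx":0,"ry":0,"rz":-0.1,"claw":0}
  ]
}}

```text
time: 1.15
tool_pos: [0.2813, 0.3229, 0.3609]
tool_rot: [-0.0, 0.063, 0.998, -0.001]
contact_force: [0.4, 0.7, -0.4]
gripper_width: 0.999
```

>>> {"fn": "play_rows", "kwargs": {
  "commands": [
    {"dx":-32.7,"dy":-28.4,"dz":8,"rx":0,"ry":0,"rz":0,"claw":0},
    {"dx":-32.7,"dy":-28.4,"dz":8,"rx":0,"ry":0,"rz":0,"claw":0},
    {"dx":-32.7,"dy":-28.4,"dz":8,"rx":0,"ry":0,"rz":0,"claw":0},
    {"dx":-32.7,"dy":-28.4,"dz":8,"rx":0,"ry":0,"rz":0,"claw":0},
    {"dx":-32.7,"dy":-28.4,"dz":8,"rx":0,"ry":0,"rz":0,"claw":0}
  ]
}}

```text
time: 1.65
tool_pos: [0.445, 0.139, 0.3155]
tool_rot: [0.0, 0.064, 0.998, -0.0]
contact_force: [1.4, 0.3, -0.4]
gripper_width: 0.998
```

>>> {"fn": "play_rows", "kwargs": {
  "commands": [
    {"dx":-16,"dy":-13.5,"dz":4,"rx":0,"ry":0,"rz":0,"claw":0},
    {"dx":-16,"dy":-13.5,"dz":4,"rx":0,"ry":0,"rz":0,"claw":0},
    {"dx":-16,"dy":-13.5,"dz":4,"rx":0,"ry":0,"rz":0,"claw":0},
    {"dx":-16,"dy":-13.5,"dz":4,"rx":0,"ry":0,"rz":0,"claw":0},
    {"dx":-16,"dy":-13.5,"dz":4,"rx":0,"ry":0,"rz":0,"claw":0}
  ]
}}

```text
time: 2.15
tool_pos: [0.5876, -0.0186, 0.2731]
tool_rot: [-0.001, 0.066, 0.998, -0.001]
contact_force: [-0.6, -0.1, -0.8]
gripper_width: 1.003
```

```bash
python3 - <<'E'
from h import *
st=monitor.state(); print(st['time'],st['tool_pos'],st['tool_rot'],st['joint_vel'].round(3))
np.save('st1.npy',np.r_[st['tool_pos'],st['tool_rot']]); cv2.imwrite('pics/w1.png',grab_frame('wrist'))
E
```

```text
2.15 [ 0.58761409 -0.01862244  0.27305717] [-1.48279883e-03  6.55439931e-02  9.97848289e-01 -7.60761081e-04] [-0.118  0.208 -0.175  0.032 -0.016 -0.137]
```

View pics/w1.png

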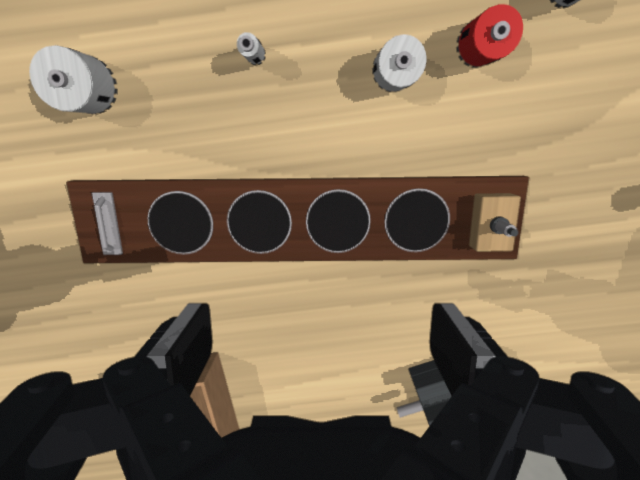

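The wrist view shows the pads at (180,222), (259,222), (338,221) and (417,220), with the arbor at the right (pad 4 end) and the four steel cups along the top. Next I fit pads and saws in all three views.

```bash
cat > fit.py <<'E'
from h import *
from scipy.optimize import least_squares
def circ(P):
    f=lambda v: np.hypot(P[:,0]-v[0],P[:,1]-v[1])-v[2]
    r=least_squares(f,[*P.mean(0)[:2],.03],loss='soft_l1',f_scale=.001); return r.x, np.sqrt(np.mean(r.fun**2))
def pad(img,C,seed,z=.015):
    g=img.max(2); m=(g<62).astype(np.uint8)
    if g[int(seed[1]),int(seed[0])]>=62: return None
    n,l=cv2.connectedComponents(m); mm=(l==l[int(seed[1]),int(seed[0])]).astype(np.uint8)
    c=max(cv2.findContours(mm,cv2.RETR_EXTERNAL,cv2.CHAIN_APPROX_NONE)[0],key=len)
    return circ(cast(C,c.reshape(-1,2),z))
E
python3 - <<'E'
from fit import *
im={};Cs={}
for n in ['top','scene']: im[n]=cv2.imread(f'pics/{n}0.png'); Cs[n]=cam(n)
st=monitor.state(); im['wrist']=grab_frame('wrist'); cv2.imwrite('pics/w2.png',im['wrist']); Cs['wrist']=cam('wrist',st)
print(st['tool_pos'])
seeds=dict(top=[(450,209),(408,203),(366,197),(324,191)],scene=[(178,276),(218,289),(259,303),(302,317)],wrist=[(180,222),(259,222),(338,221),(417,220)])
for n in im:
    for i,s in enumerate(seeds[n]):
        print(n,i+1,im[n][s[1],s[0]],*[np.round(x,4) for x in (pad(im[n],Cs[n],s) or [0])])
# boss tops
bs=dict(wrist=dict(d=(57,77),a=(247,43),c=(403,60)))
for k,v in bs['wrist'].items(): print(k,cast(Cs['wrist'],[v],.05))
E
```

```text
[ 0.58772463 -0.01858721  0.27305727]
top 1 [39 49 57] [ 0.5916 -0.1781  0.0314] 0.0008
top 2 [36 45 55] [ 0.6021 -0.0912  0.0316] 0.0006
top 3 [38 48 57] [ 0.6126 -0.0036  0.0315] 0.0005
top 4 [39 51 59] [0.6234 0.0837 0.0316] 0.0006
scene 1 [35 37 45] [ 0.5918 -0.1766  0.0324] 0.0006
scene 2 [37 44 50] [ 0.6027 -0.0891  0.0322] 0.0006
scene 3 [37 46 55] [ 0.6135 -0.0017  0.0322] 0.0007
scene 4 [36 53 59] [0.6243 0.0855 0.0318] 0.0012
wrist 1 [30 29 30] [ 0.5924 -0.1777  0.0328] 0.0003
wrist 2 [29 29 30] [ 0.603  -0.0904  0.0328] 0.0003
wrist 3 [28 27 29] [ 0.6136 -0.0032  0.0328] 0.0003
wrist 4 [31 30 31] [0.6241 0.084  0.0328] 0.0003
d [[ 0.43962946 -0.23889411  0.05      ]]
a [[ 0.43359987 -0.06415712  0.05      ]]
c [[0.46544375 0.07190799 0.05      ]]
```

Pads agree to about 1 mm across the three views, with 88 mm spacing and x/y running along the row as expected. I start with saw A and hover over it.

>>> {"fn": "play_rows", "kwargs": {
  "commands": [
    {"dx":14.8,"dy":-6.4,"dz":15.3,"rx":0,"ry":0,"rz":0,"claw":0.3},
    {"dx":14.8,"dy":-6.4,"dz":15.3,"rx":0,"ry":0,"rz":0,"claw":0.3},
    {"dx":14.8,"dy":-6.4,"dz":15.3,"rx":0,"ry":0,"rz":0,"claw":0.3},
    {"dx":14.8,"dy":-6.4,"dz":15.3,"rx":0,"ry":0,"rz":0,"claw":0.3},
    {"dx":14.8,"dy":-6.4,"dz":15.3,"rx":0,"ry":0,"rz":0,"claw":0.3}
  ]
}}

```text
time: 2.75
tool_pos: [0.4265, -0.0591, 0.1176]
tool_rot: [-0.004, 0.064, 0.998, 0.0]
contact_force: [-0.3, -0.2, -0.5]
gripper_width: 0.698
```

```bash
cat > look.py <<'E'
import sys
from fit import *
st=monitor.state(); im=grab_frame('wrist'); cv2.imwrite('pics/'+sys.argv[1]+'.png',im)
np.save(sys.argv[1]+'.npy',np.r_[st['tool_pos'],st['tool_rot']])
print(st['time'],st['tool_pos'].round(4),st['tool_rot'].round(4),st['gripper_width'],np.abs(st['joint_vel']).max().round(3))
E
python3 look.py wa
```

```text
2.75 [ 0.4265 -0.0591  0.1176] [-4.100e-03  6.440e-02  9.979e-01  5.000e-04] 0.6976210291020597 0.415
```

View pics/wa.png

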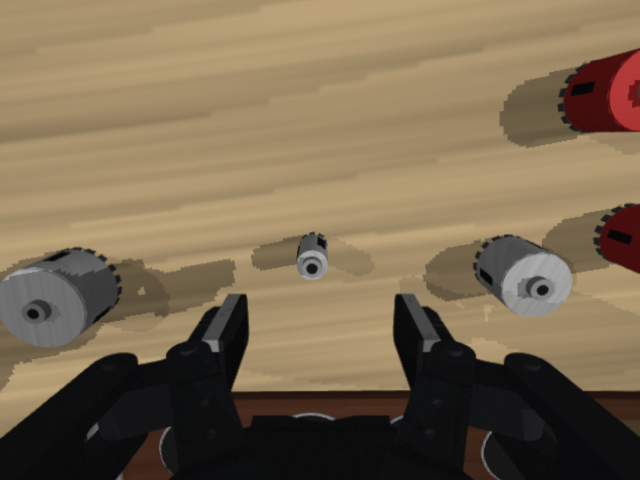

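```bash
cat > off.py <<'E'
# usage: tool-frame shift (cm) from measured current pose to world target
from h import *
def shift(target):
    st=monitor.state(); q=st['tool_rot']; M=R.from_quat([q[1],q[2],q[3],q[0]])
    # desired: pointing straight down, yaw 0.126
    Md=R.from_quat([np.cos(.063),0,0,0] if 0 else [np.sin(.063),np.cos(.063),0,0])
    d=M.inv().apply(np.array(target)-st['tool_pos'])*100
    print('at',st['tool_pos'].round(4),'shift cm',d.round(2),'rotvec',(M.inv()*Md).as_rotvec().round(4))
E
python3 - <<'E'
from fit import *; from off import shift
v=np.load('wa.npy'); st=dict(tool_pos=v[:3],tool_rot=v[3:]); C=cam('wrist',st)
for k,p in dict(a=(312,267.5),c=(542,289),d=(36,313)).items(): print(k,cast(C,[p],.05))
p=cast(C,[(312,267.5)],.05)[0]
shift([p[0],p[1],.012])
E
```

```text
a [[ 0.43261416 -0.06472966  0.05      ]]
c [[0.46432301 0.07261295 0.05      ]]
d [[ 0.4400269  -0.23808101  0.05      ]]
at [ 0.4244 -0.059   0.1156] shift cm [-1.02 -0.46 10.35] rotvec [ 0.0006 -0.0125 -0.0032]
```

>>> {"fn": "play_rows", "kwargs": {
  "commands": [
    {"dx":-1.0,"dy":-0.46,"dz":2,"rx":0,"ry":-0.0125,"rz":0,"claw":0.3},
    {"dx":-1.0,"dy":-0.46,"dz":5,"rx":0,"ry":-0.0125,"rz":0,"claw":0.3},
    {"dx":-1.0,"dy":-0.46,"dz":7,"rx":0,"ry":-0.0125,"rz":0,"claw":0.3},
    {"dx":-1.0,"dy":-0.46,"dz":8,"rx":0,"ry":-0.0125,"rz":0,"claw":0.3},
    {"dx":-1.0,"dy":-0.46,"dz":8,"rx":0,"ry":-0.0125,"rz":0,"claw":0.3}
  ]
}}

```text
time: 3.3
tool_pos: [0.4323, -0.0637, 0.0351]
tool_rot: [-0.001, 0.064, 0.998, 0.001]
contact_force: [0.3, -0.3, -0.2]
gripper_width: 0.7
```

```bash
python3 look.py wa2; python3 -c "
from off import shift
shift([.4326,-.0643,.012])"
```

```text
3.3 [ 0.4323 -0.0637  0.0351] [-7.00e-04  6.40e-02  9.98e-01  6.00e-04] 0.6998272271604531 0.032
at [ 0.4332 -0.0642  0.0362] shift cm [ 0.06 -0.02  2.42] rotvec [ 0.0006  0.0006 -0.0022]
```

View pics/wa2.png

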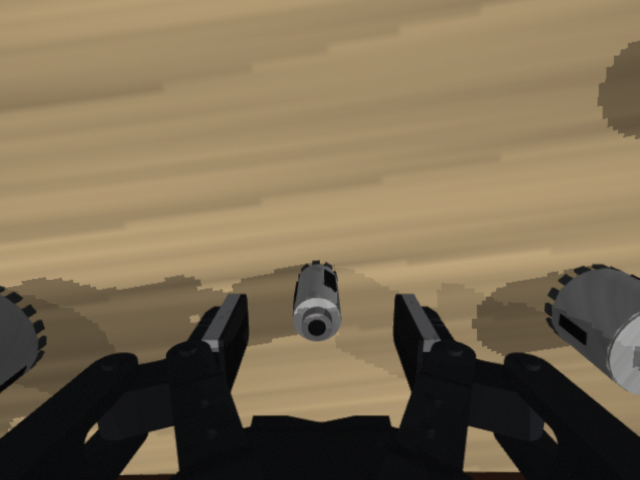

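Saw A is centred between the jaws, with its boss at (317,326). I descend and close.

>>> {"fn": "play_rows", "kwargs": {
  "commands": [
    {"dx":0.05,"dy":0,"dz":1.5,"rx":0,"ry":0,"rz":0,"claw":0.3},
    {"dx":0.05,"dy":0,"dz":2.4,"rx":0,"ry":0,"rz":0,"claw":0.4},
    {"dx":0.05,"dy":0,"dz":2.4,"rx":0,"ry":0,"rz":0,"claw":1},
    {"dx":0.05,"dy":0,"dz":2.4,"rx":0,"ry":0,"rz":0,"claw":1},
    {"dx":0.05,"dy":0,"dz":2.4,"rx":0,"ry":0,"rz":0,"claw":1}
  ]
}}

```text
time: 3.85
tool_pos: [0.4335, -0.0643, 0.0132]
tool_rot: [0.001, 0.064, 0.998, 0.0]
contact_force: [0.4, 0.1, -0.7]
gripper_width: 0.216
```

>>> {"fn": "play_rows", "kwargs": {
  "commands": [
    {"dx":0,"dy":0,"dz":0,"rx":0,"ry":0,"rz":0,"claw":1},
    {"dx":0,"dy":0,"dz":0,"rx":0,"ry":0,"rz":0,"claw":1}
  ]
}}

```text
time: 4.05
tool_pos: [0.4339, -0.0644, 0.0136]
tool_rot: [0.002, 0.064, 0.998, 0.0]
contact_force: [-0.0, 0.3, -0.4]
gripper_width: 0.219
```

>>> {"fn": "play_rows", "kwargs": {
  "commands": [
    {"dx":0,"dy":0,"dz":-5,"rx":0,"ry":0,"rz":0,"claw":1},
    {"dx":-1,"dy":1,"dz":-9,"rx":0,"ry":0,"rz":0,"claw":1},
    {"dx":-4.5,"dy":4.5,"dz":-9,"rx":0,"ry":0,"rz":0,"claw":1},
    {"dx":-8,"dy":8,"dz":-9,"rx":0,"ry":0,"rz":0,"claw":1},
    {"dx":-11.5,"dy":11.5,"dz":-9,"rx":0,"ry":0,"rz":0,"claw":1}
  ]
}}

```text
time: 4.55
tool_pos: [0.564, 0.036, 0.105]
tool_rot: [0.003, 0.064, 0.998, -0.0]
contact_force: [0.1, -0.6, -0.3]
gripper_width: 0.219
```

```bash
python3 -c "
from off import shift
shift([.624,.0843,.08])"
```

```text
at [0.564 0.036 0.105] shift cm [-5.31  5.56  2.53] rotvec [ 0.0002  0.0051 -0.0027]
```

>>> {"fn": "play_rows", "kwargs": {
  "commands": [
    {"dx":-3.5,"dy":3.5,"dz":0,"rx":0,"ry":0.005,"rz":0,"claw":1},
    {"dx":-5.3,"dy":5.55,"dz":1,"rx":0,"ry":0.005,"rz":0,"claw":1},
    {"dx":-5.3,"dy":5.55,"dz":2.5,"rx":0,"ry":0.005,"rz":0,"claw":1},
    {"dx":-5.3,"dy":5.55,"dz":2.5,"rx":0,"ry":0.005,"rz":0,"claw":1},
    {"dx":-5.3,"dy":5.55,"dz":2.5,"rx":0,"ry":0.005,"rz":0,"claw":1}
  ]
}}

```text
time: 5.05
tool_pos: [0.6223, 0.0836, 0.0791]
tool_rot: [-0.001, 0.065, 0.998, -0.0]
contact_force: [1.0, -0.4, -0.1]
gripper_width: 0.214
```

```bash
python3 look.py wa3; python3 -c "
from off import shift
shift([.624,.0843,.029])"
```

```text
5.05 [0.6223 0.0836 0.0791] [-1.400e-03  6.460e-02  9.979e-01 -2.000e-04] 0.2142657786515656 0.022
at [0.6229 0.0835 0.08  ] shift cm [-0.11  0.1   5.1 ] rotvec [-0.0002 -0.001  -0.0037]
```

View pics/wa3.png

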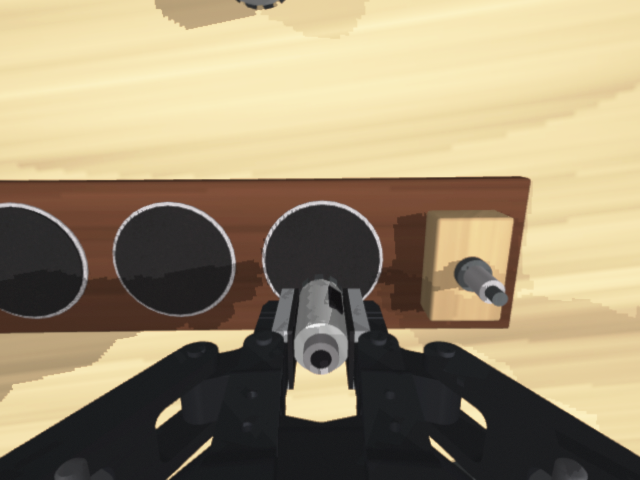

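```bash
cat > chk.py <<'E'
import sys
from fit import *
# chk.py img u v ztop padseeds...
n=sys.argv[1]; u,v,z=map(float,sys.argv[2:5])
a=np.load(n+'.npy'); C=cam('wrist',dict(tool_pos=a[:3],tool_rot=a[3:])); im=cv2.imread(f'pics/{n}.png')
print('boss',cast(C,[(u,v)],z)[0].round(4),'tcp',a[:3].round(4))
s=sys.argv[5:]
for i in range(0,len(s),2):
    # rim fit: bright rim pixels around pad
    r=pad(im,C,(float(s[i]),float(s[i+1]))); print('pad',[np.round(x,4) for x in r] if r else None)
E
python3 chk.py wa3 320 358 .1155 320 240 175 240
python3 - <<'E'
import cv2
im=cv2.imread('pics/wa3.png')[180:400,200:440]; cv2.imwrite('pics/wa3c.png',cv2.resize(im,None,fx=2.7,fy=2.7,interpolation=cv2.INTER_CUBIC))
E
```

```text
boss [0.6226 0.0839 0.1155] tcp [0.6223 0.0836 0.0791]
pad [array([0.7631, 0.0752, 0.1227]), np.float64(0.0475)]
pad [array([ 0.6137, -0.0026,  0.0333]), np.float64(0.0002)]
```

View pics/wa3c.png

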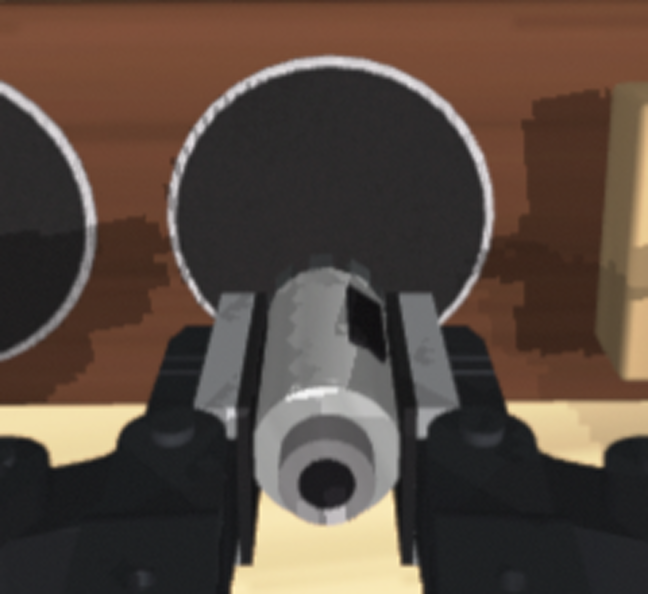

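Boss is at (320,358). Saw A sits on the jaw centre line to within about 0.5 mm, so I lower it onto pad 4.

>>> {"fn": "play_rows", "kwargs": {
  "commands": [
    {"dx":-0.11,"dy":0.12,"dz":2,"rx":0,"ry":0,"rz":0,"claw":1},
    {"dx":-0.11,"dy":0.12,"dz":3.5,"rx":0,"ry":0,"rz":0,"claw":1},
    {"dx":-0.11,"dy":0.12,"dz":4.5,"rx":0,"ry":0,"rz":0,"claw":1},
    {"dx":-0.11,"dy":0.12,"dz":4.95,"rx":0,"ry":0,"rz":0,"claw":1},
    {"dx":-0.11,"dy":0.12,"dz":4.95,"rx":0,"ry":0,"rz":0,"claw":1}
  ]
}}

```text
time: 5.6
tool_pos: [0.6234, 0.0843, 0.0297]
tool_rot: [-0.001, 0.065, 0.998, -0.0]
contact_force: [-0.5, -1.0, -0.8]
gripper_width: 0.215
```

```bash
python3 look.py wa4; python3 -c "
from off import shift
shift([.6241,.0845,.029])"
```

```text
5.6 [0.6234 0.0843 0.0297] [-1.300e-03  6.490e-02  9.979e-01 -1.000e-04] 0.21528598296909293 0.019
at [0.624  0.0844 0.0305] shift cm [-0.01  0.01  0.15] rotvec [-0.0002 -0.0013 -0.0038]
```

>>> {"fn": "play_rows", "kwargs": {
  "commands": [
    {"dx":0,"dy":0,"dz":0.15,"rx":0,"ry":0,"rz":0,"claw":1},
    {"dx":0,"dy":0,"dz":0.15,"rx":0,"ry":0,"rz":0,"claw":1},
    {"dx":0,"dy":0,"dz":0.15,"rx":0,"ry":0,"rz":0,"claw":0.5},
    {"dx":0,"dy":0,"dz":0.15,"rx":0,"ry":0,"rz":0,"claw":0.5},
    {"dx":0,"dy":0,"dz":0.15,"rx":0,"ry":0,"rz":0,"claw":0.5}
  ]
}}

```text
time: 6.15
tool_pos: [0.6243, 0.0844, 0.0293]
tool_rot: [-0.0, 0.065, 0.998, -0.0]
contact_force: [-1.1, -0.3, -0.2]
gripper_width: 0.502
```

>>> {"fn": "play_rows", "kwargs": {
  "commands": [
    {"dx":0,"dy":0,"dz":-3,"rx":0,"ry":0,"rz":0,"claw":0.5},
    {"dx":0,"dy":0,"dz":-8,"rx":0,"ry":0,"rz":0,"claw":0.4},
    {"dx":0,"dy":0,"dz":-12,"rx":0,"ry":0,"rz":0,"claw":0.3},
    {"dx":2,"dy":1,"dz":-12,"rx":0,"ry":0,"rz":0,"claw":0.2},
    {"dx":5,"dy":3,"dz":-12,"rx":0,"ry":0,"rz":0,"claw":0.2}
  ]
}}

```text
time: 6.65
tool_pos: [0.5806, 0.1201, 0.1525]
tool_rot: [0.003, 0.066, 0.998, 0.0]
contact_force: [-0.6, 0.5, -0.9]
gripper_width: 0.796
```

```bash
python3 look.py wa5; python3 -c "
from off import shift
shift([.417,.2375,.12])"
```

```text
6.65 [0.5806 0.1201 0.1525] [2.600e-03 6.610e-02 9.978e-01 3.000e-04] 0.7961067167555828 0.603
at [0.5752 0.1239 0.1502] shift cm [17.14  9.23  3.09] rotvec [ 0.0023 -0.0027 -0.0025]
```

View pics/wa5.png

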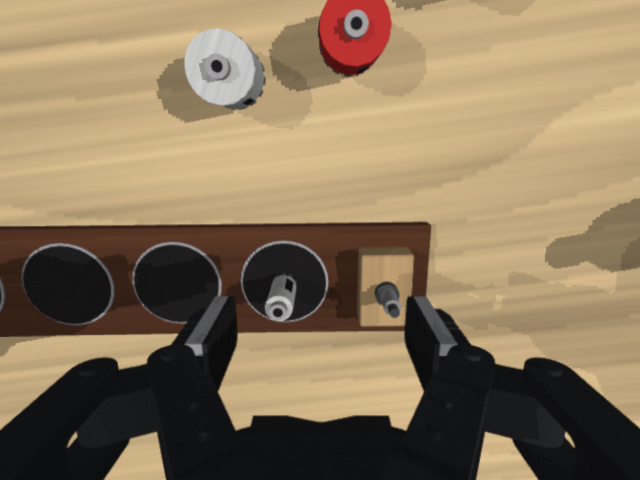

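Saw A stands on pad 4, with its boss at (278,311). Saw B is next.

```bash
python3 chk.py wa5 278.5 311.5 .065 260 270 170 270
```

```text
boss [0.624  0.0855 0.065 ] tcp [0.5806 0.1201 0.1525]
pad [array([0.6235, 0.0847, 0.0325]), np.float64(0.01)]
pad [array([-5200.0979,  1412.583 ,  5389.2427]), np.float64(0.0728)]
```

>>> {"fn": "play_rows", "kwargs": {
  "commands": [
    {"dx":4.5,"dy":2.4,"dz":1,"rx":0,"ry":0,"rz":0,"claw":0.2},
    {"dx":9,"dy":4.8,"dz":2,"rx":0,"ry":0,"rz":0,"claw":0.2},
    {"dx":13,"dy":7,"dz":3,"rx":0,"ry":0,"rz":0,"claw":0.2},
    {"dx":16,"dy":8.6,"dz":3,"rx":0,"ry":0,"rz":0,"claw":0.2},
    {"dx":17.1,"dy":9.2,"dz":3,"rx":0,"ry":0,"rz":0,"claw":0.2}
  ]
}}

```text
time: 7.2
tool_pos: [0.4142, 0.2385, 0.1198]
tool_rot: [-0.002, 0.063, 0.998, 0.001]
contact_force: [0.2, -0.4, -0.4]
gripper_width: 0.8
```

```bash
python3 look.py wb; python3 -c "
from off import shift
shift([.417,.2375,.12])"
```

```text
7.2 [0.4142 0.2385 0.1198] [-0.0023  0.0626  0.998   0.0011] 0.8000180161567919 0.191
at [0.4146 0.2388 0.1204] shift cm [-0.25 -0.1   0.04] rotvec [ 0.0026 -0.0041  0.0008]
```

View pics/wb.png

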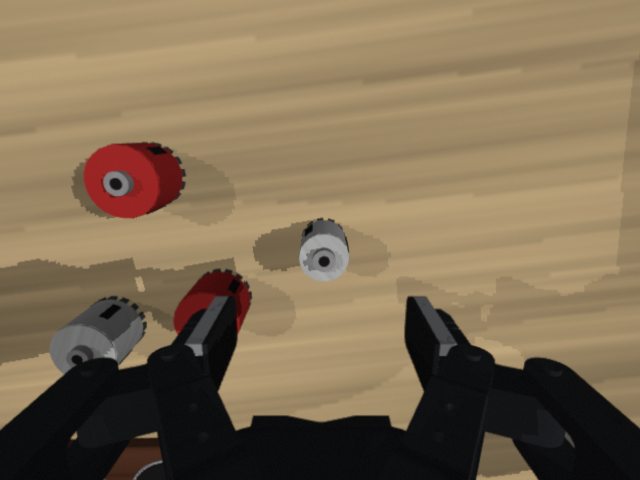

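Steel cup B is at (324,261), bare steel and clearly narrower than C at (78,358). The two red decoys are at (118,183) and (205,305).

```bash
python3 chk.py wb 323.5 261 .05;  python3 - <<'E'
from fit import *; from off import shift
v=np.load('wb.npy'); C=cam('wrist',dict(tool_pos=v[:3],tool_rot=v[3:]))
p=cast(C,[(323.5,261)],.05)[0]; shift([p[0],p[1],.012])
E
```

```text
boss [0.4182 0.2403 0.05  ] tcp [0.4142 0.2385 0.1198]
at [0.4146 0.2388 0.1204] shift cm [-0.38  0.17 10.84] rotvec [ 0.0026 -0.0041  0.0008]
```

>>> {"fn": "play_rows", "kwargs": {
  "commands": [
    {"dx":-0.35,"dy":0.1,"dz":4,"rx":0,"ry":-0.004,"rz":0,"claw":0.2},
    {"dx":-0.35,"dy":0.1,"dz":8,"rx":0,"ry":-0.004,"rz":0,"claw":0.2},
    {"dx":-0.35,"dy":0.1,"dz":10,"rx":0,"ry":-0.004,"rz":0,"claw":0.2},
    {"dx":-0.35,"dy":0.1,"dz":10.8,"rx":0,"ry":-0.004,"rz":0,"claw":0.2},
    {"dx":-0.35,"dy":0.1,"dz":10.8,"rx":0,"ry":-0.004,"rz":0,"claw":0.2}
  ]
}}

```text
time: 7.75
tool_pos: [0.4181, 0.239, 0.0117]
tool_rot: [-0.001, 0.063, 0.998, 0.001]
contact_force: [-1.5, -0.1, 0.2]
gripper_width: 0.801
```

>>> {"fn": "play_rows", "kwargs": {
  "commands": [
    {"dx":0,"dy":0,"dz":0,"rx":0,"ry":0,"rz":0,"claw":0.5},
    {"dx":0,"dy":0,"dz":0,"rx":0,"ry":0,"rz":0,"claw":1},
    {"dx":0,"dy":0,"dz":0,"rx":0,"ry":0,"rz":0,"claw":1},
    {"dx":0,"dy":0,"dz":0,"rx":0,"ry":0,"rz":0,"claw":1},
    {"dx":0,"dy":0,"dz":0,"rx":0,"ry":0,"rz":0,"claw":1}
  ]
}}

```text
time: 8.25
tool_pos: [0.4199, 0.2395, 0.0136]
tool_rot: [0.001, 0.063, 0.998, 0.001]
contact_force: [0.1, -0.1, 6.3]
gripper_width: 0.355
```

```bash
python3 -c "
from off import shift
shift([.6137,-.0028,.085])"
```

```text
at [0.4199 0.2395 0.0136] shift cm [-22.29 -21.58  -7.15] rotvec [0.0031 0.0022 0.0001]
```

>>> {"fn": "play_rows", "kwargs": {
  "commands": [
    {"dx":0,"dy":0,"dz":-5,"rx":0,"ry":0,"rz":0,"claw":1},
    {"dx":-1,"dy":-1,"dz":-9.5,"rx":0,"ry":0,"rz":0,"claw":1},
    {"dx":-4.5,"dy":-4.5,"dz":-9.5,"rx":0,"ry":0,"rz":0,"claw":1},
    {"dx":-8,"dy":-8,"dz":-9.5,"rx":0,"ry":0,"rz":0,"claw":1},
    {"dx":-11.5,"dy":-11.2,"dz":-9.5,"rx":0,"ry":0,"rz":0,"claw":1}
  ]
}}

```text
time: 8.75
tool_pos: [0.5205, 0.1124, 0.1093]
tool_rot: [0.002, 0.063, 0.998, 0.002]
contact_force: [0.3, 0.9, -0.8]
gripper_width: 0.358
```

```bash
python3 -c "
from off import shift
shift([.6137,-.0028,.1])"
```

```text
at [0.5205 0.1124 0.1093] shift cm [-10.68 -10.27   0.94] rotvec [0.0034 0.0036 0.0008]
```

>>> {"fn": "play_rows", "kwargs": {
  "commands": [
    {"dx":-3.5,"dy":-3.4,"dz":0.5,"rx":0,"ry":0,"rz":0,"claw":1},
    {"dx":-7,"dy":-6.7,"dz":0.9,"rx":0,"ry":0,"rz":0,"claw":1},
    {"dx":-9.8,"dy":-9.5,"dz":0.9,"rx":0.003,"ry":0.003,"rz":0,"claw":1},
    {"dx":-10.7,"dy":-10.3,"dz":1.5,"rx":0.003,"ry":0.003,"rz":0,"claw":1},
    {"dx":-10.7,"dy":-10.3,"dz":2.4,"rx":0.003,"ry":0.003,"rz":0,"claw":1}
  ]
}}

```text
time: 9.25
tool_pos: [0.6149, -0.0043, 0.0854]
tool_rot: [0.001, 0.064, 0.998, 0.0]
contact_force: [-0.7, 0.5, -1.0]
gripper_width: 0.36
```

```bash
python3 look.py wb3; python3 -c "
from off import shift
shift([.6137,-.0028,.0295])"
```

```text
9.25 [ 0.6149 -0.0043  0.0854] [9.00e-04 6.36e-02 9.98e-01 3.00e-04] 0.35993032066677466 0.144
at [ 0.6124 -0.0029  0.0827] shift cm [-0.14  0.02  5.32] rotvec [ 0.001  -0.0031 -0.    ]
```

View pics/wb3.png

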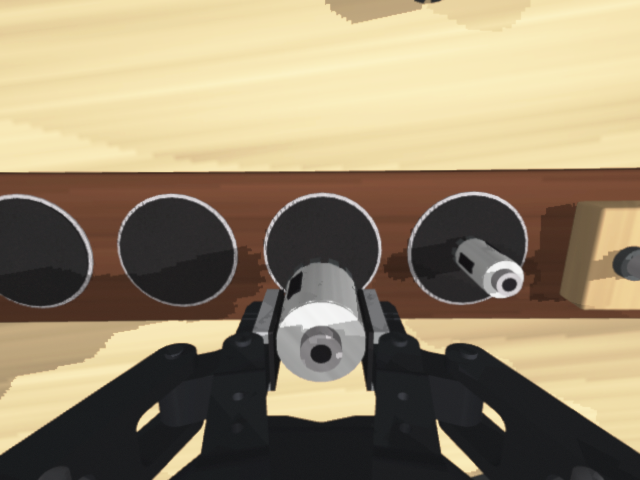

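```bash
python3 chk.py wb3 320.5 353 .122 175 240;python3 chk.py wb3 508 284 .065 ; python3 -c "
from off import shift
shift([.6137,-.0028,.0295])"
```

```text
boss [ 0.6131 -0.0036  0.122 ] tcp [ 0.6149 -0.0043  0.0854]
pad [array([ 0.6031, -0.0899,  0.0333]), np.float64(0.0002)]
boss [0.6242 0.0843 0.065 ] tcp [ 0.6149 -0.0043  0.0854]
at [ 0.6124 -0.0029  0.0827] shift cm [-0.14  0.02  5.32] rotvec [ 0.001  -0.0031 -0.    ]
```

>>> {"fn": "play_rows", "kwargs": {
  "commands": [
    {"dx":-0.28,"dy":0.03,"dz":2,"rx":0,"ry":-0.003,"rz":0,"claw":1},
    {"dx":-0.28,"dy":0.03,"dz":4,"rx":0,"ry":-0.003,"rz":0,"claw":1},
    {"dx":-0.28,"dy":0.03,"dz":5,"rx":0,"ry":-0.003,"rz":0,"claw":1},
    {"dx":-0.28,"dy":0.03,"dz":5.3,"rx":0,"ry":-0.003,"rz":0,"claw":1},
    {"dx":-0.28,"dy":0.03,"dz":5.3,"rx":0,"ry":-0.003,"rz":0,"claw":1}
  ]
}}

```text
time: 9.8
tool_pos: [0.6147, -0.0019, 0.0297]
tool_rot: [-0.0, 0.062, 0.998, 0.001]
contact_force: [0.4, -0.2, -0.4]
gripper_width: 0.364
```

```bash
python3 look.py wb4; python3 -c "
from off import shift
shift([.615,-.003,.029])"
```

```text
9.8 [ 0.6147 -0.0019  0.0297] [-1.000e-04  6.240e-02  9.981e-01  6.000e-04] 0.36383908419768973 0.015
at [ 0.6152 -0.0023  0.0302] shift cm [ 0.01 -0.08  0.12] rotvec [0.001  0.0009 0.0008]
```

View pics/wb4.png

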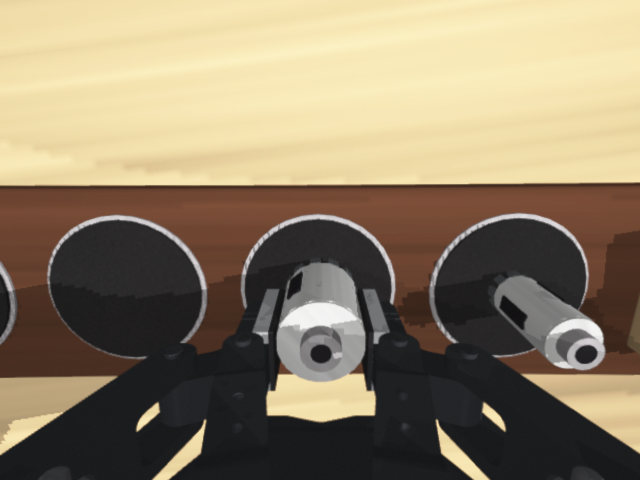

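>>> {"fn": "play_rows", "kwargs": {
  "commands": [
    {"dx":0,"dy":-0.08,"dz":0.14,"rx":0,"ry":0,"rz":0,"claw":1},
    {"dx":0,"dy":-0.08,"dz":0.14,"rx":0,"ry":0,"rz":0,"claw":1},
    {"dx":0,"dy":-0.08,"dz":0.14,"rx":0,"ry":0,"rz":0,"claw":0.3},
    {"dx":0,"dy":-0.08,"dz":0.14,"rx":0,"ry":0,"rz":0,"claw":0.3},
    {"dx":0,"dy":-0.08,"dz":0.14,"rx":0,"ry":0,"rz":0,"claw":0.3}
  ]
}}

```text
time: 10.35
tool_pos: [0.6153, -0.0031, 0.0291]
tool_rot: [0.001, 0.063, 0.998, 0.0]
contact_force: [0.3, -0.7, -0.0]
gripper_width: 0.705
```

>>> {"fn": "play_rows", "kwargs": {
  "commands": [
    {"dx":0,"dy":0,"dz":-3,"rx":0,"ry":0,"rz":0,"claw":0.3},
    {"dx":0,"dy":0,"dz":-8,"rx":0,"ry":0,"rz":0,"claw":0.2},
    {"dx":1,"dy":1,"dz":-11,"rx":0,"ry":0,"rz":0,"claw":0.15},
    {"dx":4,"dy":3,"dz":-11,"rx":0,"ry":0,"rz":0,"claw":0.15},
    {"dx":7,"dy":4.5,"dz":-11,"rx":0,"ry":0,"rz":0,"claw":0.15}
  ]
}}

```text
time: 10.85
tool_pos: [0.5521, 0.0506, 0.1414]
tool_rot: [0.003, 0.063, 0.998, 0.001]
contact_force: [-0.0, 0.7, -0.5]
gripper_width: 0.85
```

```bash
python3 look.py wb5; python3 -c "
from off import shift
shift([.463,.072,.12])"
```

```text
10.85 [0.5521 0.0506 0.1414] [2.80e-03 6.29e-02 9.98e-01 7.00e-04] 0.8498776495531886 0.666
at [0.5471 0.0533 0.139 ] shift cm [8.57 0.82 1.92] rotvec [ 0.0027 -0.002   0.0025]
```

View pics/wb5.png

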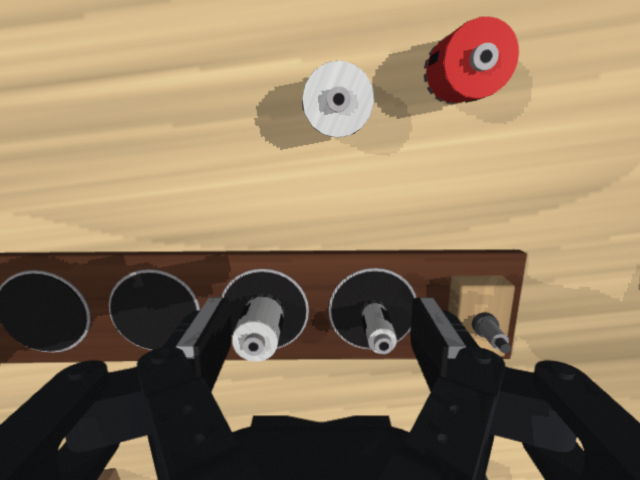

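B stands on pad 3, with its boss at (254,346). Steel cup C is at (339,99) with the red decoy beside it at (485,57). Next I move over C.

>>> {"fn": "play_rows", "kwargs": {
  "commands": [
    {"dx":4,"dy":0.4,"dz":1,"rx":0,"ry":0,"rz":0,"claw":0.15},
    {"dx":7,"dy":0.7,"dz":1.9,"rx":0,"ry":0,"rz":0,"claw":0.15},
    {"dx":8.5,"dy":0.8,"dz":1.9,"rx":0,"ry":-0.002,"rz":0,"claw":0.15},
    {"dx":8.5,"dy":0.8,"dz":1.9,"rx":0,"ry":-0.002,"rz":0,"claw":0.15}
  ]
}}

```text
time: 11.3
tool_pos: [0.462, 0.0721, 0.1194]
tool_rot: [-0.0, 0.061, 0.998, 0.001]
contact_force: [-0.4, 0.0, 0.1]
gripper_width: 0.848
```

```bash
python3 look.py wc; python3 chk.py wb5 254 346.5 .065;python3 chk.py wb5 383 345.5 .065; python3 chk.py wb5 339 99 .05; python3 -c "
from off import shift
shift([.463,.072,.015])"
```

```text
11.3 [0.462  0.0721 0.1194] [-4.000e-04  6.130e-02  9.981e-01  1.300e-03] 0.8481292347241639 0.067
boss [ 0.6139 -0.0019  0.065 ] tcp [0.5521 0.0506 0.1414]
boss [0.6241 0.0843 0.065 ] tcp [0.5521 0.0506 0.1414]
boss [0.465  0.0732 0.05  ] tcp [0.5521 0.0506 0.1414]
at [0.4635 0.0718 0.1202] shift cm [ 0.06 -0.02 10.52] rotvec [0.0027 0.0009 0.0029]
```

View pics/wc.png

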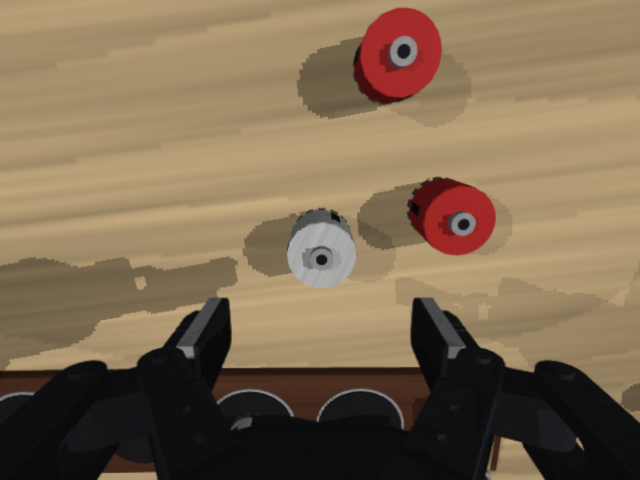

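```bash
python3 chk.py wc 321 259 .05
```

```text
boss [0.4646 0.0726 0.05  ] tcp [0.462  0.0721 0.1194]
```

>>> {"fn": "play_rows", "kwargs": {
  "commands": [
    {"dx":-0.05,"dy":0.06,"dz":4,"rx":0.002,"ry":0,"rz":0,"claw":0.15},
    {"dx":-0.05,"dy":0.06,"dz":8,"rx":0.002,"ry":0,"rz":0,"claw":0.15},
    {"dx":-0.05,"dy":0.06,"dz":10,"rx":0.002,"ry":0,"rz":0,"claw":0.15},
    {"dx":-0.05,"dy":0.06,"dz":10.5,"rx":0.002,"ry":0,"rz":0,"claw":0.15},
    {"dx":-0.05,"dy":0.06,"dz":10.5,"rx":0.002,"ry":0,"rz":0,"claw":0.3}
  ]
}}

```text
time: 11.85
tool_pos: [0.4649, 0.0724, 0.0151]
tool_rot: [0.0, 0.062, 0.998, 0.0]
contact_force: [0.3, 0.6, -0.2]
gripper_width: 0.711
```

>>> {"fn": "play_rows", "kwargs": {
  "commands": [
    {"dx":0,"dy":0,"dz":0,"rx":0,"ry":0,"rz":0,"claw":0.5},
    {"dx":0,"dy":0,"dz":0,"rx":0,"ry":0,"rz":0,"claw":1},
    {"dx":0,"dy":0,"dz":0,"rx":0,"ry":0,"rz":0,"claw":1},
    {"dx":0,"dy":0,"dz":0,"rx":0,"ry":0,"rz":0,"claw":1}
  ]
}}

```text
time: 12.25
tool_pos: [0.4671, 0.0722, 0.0173]
tool_rot: [0.003, 0.062, 0.998, 0.0]
contact_force: [1.5, -0.2, 6.3]
gripper_width: 0.5
```

```bash
python3 -c "
from off import shift
shift([.603,-.0902,.1])"
```

```text
at [0.4671 0.0722 0.0173] shift cm [-15.53 -14.44  -8.2 ] rotvec [0.001  0.0053 0.0024]
```

>>> {"fn": "play_rows", "kwargs": {
  "commands": [
    {"dx":0,"dy":0,"dz":-5,"rx":0,"ry":0,"rz":0,"claw":1},
    {"dx":-1,"dy":-1.5,"dz":-9.5,"rx":0,"ry":0,"rz":0,"claw":1},
    {"dx":-4,"dy":-5,"dz":-9.5,"rx":0,"ry":0,"rz":0,"claw":1},
    {"dx":-7.5,"dy":-8.5,"dz":-9.5,"rx":0,"ry":0,"rz":0,"claw":1},
    {"dx":-11,"dy":-12,"dz":-9.5,"rx":0,"ry":0,"rz":0,"claw":1}
  ]
}}

```text
time: 12.75
tool_pos: [0.5616, -0.0616, 0.1133]
tool_rot: [0.003, 0.061, 0.998, 0.0]
contact_force: [0.5, 0.7, -1.2]
gripper_width: 0.496
```

```bash
python3 -c "
from off import shift
shift([.604,-.0902,.09])"
```

```text
at [ 0.5616 -0.0616  0.1133] shift cm [-4.55 -2.32  2.35] rotvec [0.0012 0.006  0.003 ]
```

>>> {"fn": "play_rows", "kwargs": {
  "commands": [
    {"dx":-2.5,"dy":-1.5,"dz":1,"rx":0,"ry":0.006,"rz":0,"claw":1},
    {"dx":-4.4,"dy":-2.3,"dz":2.3,"rx":0,"ry":0.006,"rz":0.003,"claw":1},
    {"dx":-4.5,"dy":-2.3,"dz":2.3,"rx":0,"ry":0.006,"rz":0.003,"claw":1},
    {"dx":-4.5,"dy":-2.3,"dz":2.3,"rx":0,"ry":0.006,"rz":0.003,"claw":1}
  ]
}}

```text
time: 13.15
tool_pos: [0.6026, -0.0895, 0.0895]
tool_rot: [-0.001, 0.063, 0.998, 0.001]
contact_force: [-0.4, 0.2, -0.8]
gripper_width: 0.5
```

```bash
python3 look.py wc3; python3 -c "
from off import shift
shift([.604,-.0902,.0325])"
```

```text
13.15 [ 0.6026 -0.0895  0.0895] [-0.0013  0.063   0.998   0.001 ] 0.4996552411408528 0.035
at [ 0.6026 -0.0892  0.0901] shift cm [-0.16 -0.09  5.76] rotvec [ 0.0017 -0.0017  0.0004]
```

View pics/wc3.png

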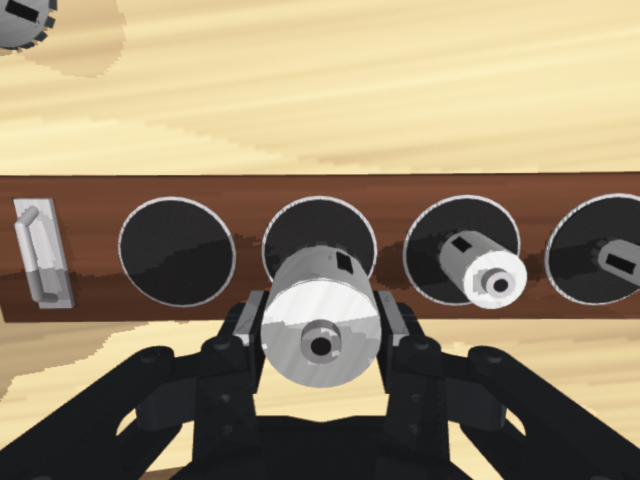

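```bash
python3 chk.py wc3 320.5 345.5 .1225 175 250; python3 chk.py wc3 501.5 285 .065
```

```text
boss [ 0.6003 -0.0888  0.1225] tcp [ 0.6026 -0.0895  0.0895]
pad [array([ 0.5926, -0.1772,  0.0333]), np.float64(0.0002)]
boss [ 0.6138 -0.0019  0.065 ] tcp [ 0.6026 -0.0895  0.0895]
```

>>> {"fn": "play_rows", "kwargs": {
  "commands": [
    {"dx":-0.28,"dy":-0.09,"dz":2,"rx":0,"ry":-0.001,"rz":0,"claw":1},
    {"dx":-0.28,"dy":-0.09,"dz":4,"rx":0,"ry":-0.001,"rz":0,"claw":1},
    {"dx":-0.28,"dy":-0.09,"dz":5.2,"rx":0,"ry":-0.001,"rz":0,"claw":1},
    {"dx":-0.28,"dy":-0.09,"dz":5.65,"rx":0,"ry":-0.001,"rz":0,"claw":1},
    {"dx":-0.28,"dy":-0.09,"dz":5.65,"rx":0,"ry":-0.001,"rz":0,"claw":1}
  ]
}}

```text
time: 13.7
tool_pos: [0.6049, -0.0899, 0.0338]
tool_rot: [-0.0, 0.062, 0.998, 0.001]
contact_force: [-0.3, 0.2, -1.0]
gripper_width: 0.499
```

```bash
python3 look.py wc4; python3 -c "
from off import shift
shift([.6054,-.0905,.0325])"
```

```text
13.7 [ 0.6049 -0.0899  0.0338] [-4.00e-04  6.25e-02  9.98e-01  9.00e-04] 0.4989578029343209 0.02
at [ 0.6056 -0.0902  0.0344] shift cm [ 0.01 -0.03  0.19] rotvec [0.0015 0.0006 0.0009]
```

>>> {"fn": "play_rows", "kwargs": {
  "commands": [
    {"dx":0,"dy":-0.03,"dz":0.2,"rx":0,"ry":0,"rz":0,"claw":1},
    {"dx":0,"dy":-0.03,"dz":0.2,"rx":0,"ry":0,"rz":0,"claw":1},
    {"dx":0,"dy":-0.03,"dz":0.2,"rx":0,"ry":0,"rz":0,"claw":0.2},
    {"dx":0,"dy":-0.03,"dz":0.2,"rx":0,"ry":0,"rz":0,"claw":0.2},
    {"dx":0,"dy":-0.03,"dz":0.2,"rx":0,"ry":0,"rz":0,"claw":0.2}
  ]
}}

```text
time: 14.25
tool_pos: [0.6059, -0.0906, 0.0329]
tool_rot: [0.001, 0.063, 0.998, 0.001]
contact_force: [0.4, -0.1, -0.3]
gripper_width: 0.794
```

>>> {"fn": "play_rows", "kwargs": {
  "commands": [
    {"dx":0,"dy":0,"dz":-3,"rx":0,"ry":0,"rz":0,"claw":0.2},
    {"dx":0,"dy":0,"dz":-8,"rx":0,"ry":0,"rz":0,"claw":0.1},
    {"dx":1,"dy":-1,"dz":-11,"rx":0,"ry":0,"rz":0,"claw":0},
    {"dx":4,"dy":-3.5,"dz":-11,"rx":0,"ry":0,"rz":0,"claw":0},
    {"dx":7,"dy":-6.5,"dz":-11,"rx":0,"ry":0,"rz":0,"claw":0}
  ]
}}

```text
time: 14.75
tool_pos: [0.5288, -0.147, 0.1451]
tool_rot: [0.003, 0.061, 0.998, -0.0]
contact_force: [-0.3, -1.2, -0.0]
gripper_width: 1.003
```

```bash
python3 look.py wc5; python3 -c "
from off import shift
shift([.44,-.238,.13])"
```

```text
14.75 [ 0.5288 -0.147   0.1451] [ 2.800e-03  6.150e-02  9.981e-01 -1.000e-04] 1.0025111933934454 0.68
at [ 0.5237 -0.1498  0.143 ] shift cm [ 7.19 -9.8   1.33] rotvec [-0.002  -0.0014 -0.0004]
```

View pics/wc5.png

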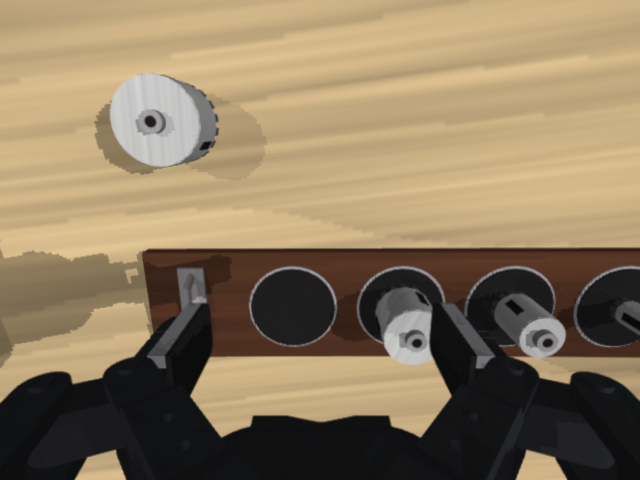

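C stands on pad 2, with its boss at (416,343). D is at (150,121) with nothing beside it. Next I move over D.

>>> {"fn": "play_rows", "kwargs": {
  "commands": [
    {"dx":3,"dy":-4,"dz":0.5,"rx":0,"ry":0,"rz":0,"claw":0},
    {"dx":5.5,"dy":-7.5,"dz":1.3,"rx":0,"ry":0,"rz":0,"claw":0},
    {"dx":7.2,"dy":-9.8,"dz":1.3,"rx":0,"ry":0,"rz":0,"claw":0},
    {"dx":7.2,"dy":-9.8,"dz":1.3,"rx":0,"ry":0,"rz":0,"claw":0}
  ]
}}

```text
time: 15.2
tool_pos: [0.4378, -0.2399, 0.13]
tool_rot: [-0.001, 0.065, 0.998, -0.001]
contact_force: [0.0, 0.4, 0.7]
gripper_width: 0.996
```

```bash
python3 look.py wd; python3 chk.py wc5 416 343 .065;  python3 -c "
from off import shift
shift([.44,-.238,.015])"
```

```text
15.2 [ 0.4378 -0.2399  0.13  ] [-0.0011  0.0654  0.9979 -0.0012] 0.9961902584934895 0.056
boss [ 0.6038 -0.0903  0.065 ] tcp [ 0.5288 -0.147   0.1451]
at [ 0.439  -0.239   0.1304] shift cm [-0.09  0.13 11.53] rotvec [-0.0019 -0.0009 -0.0036]
```

View pics/wd.png

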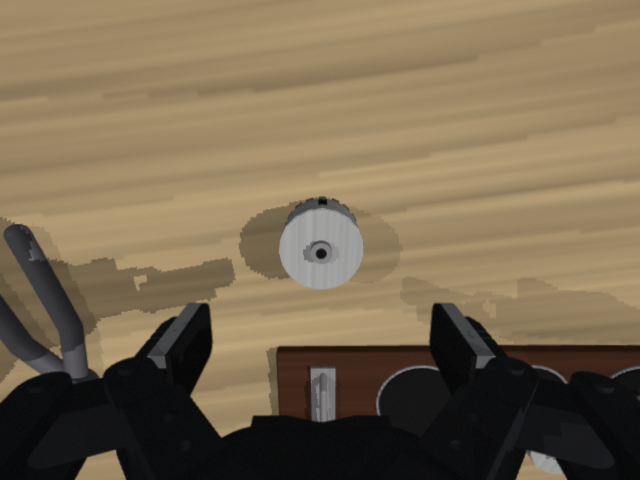

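```bash
python3 chk.py wd 321 252.5 .05
```

```text
boss [ 0.4396 -0.2397  0.05  ] tcp [ 0.4378 -0.2399  0.13  ]
```

>>> {"fn": "play_rows", "kwargs": {
  "commands": [
    {"dx":-0.06,"dy":-0.04,"dz":4,"rx":-0.002,"ry":0,"rz":0,"claw":0},
    {"dx":-0.06,"dy":-0.04,"dz":8,"rx":-0.002,"ry":0,"rz":0,"claw":0},
    {"dx":-0.06,"dy":-0.04,"dz":10.8,"rx":-0.002,"ry":0,"rz":0,"claw":0},
    {"dx":-0.06,"dy":-0.04,"dz":11.5,"rx":-0.002,"ry":0,"rz":0,"claw":0},
    {"dx":-0.06,"dy":-0.04,"dz":11.5,"rx":-0.002,"ry":0,"rz":0,"claw":0.2}
  ]
}}

```text
time: 15.75
tool_pos: [0.4395, -0.2386, 0.0146]
tool_rot: [-0.001, 0.064, 0.998, 0.001]
contact_force: [0.6, -0.4, 0.5]
gripper_width: 0.859
```

>>> {"fn": "play_rows", "kwargs": {
  "commands": [
    {"dx":0,"dy":0,"dz":0,"rx":0,"ry":0,"rz":0,"claw":0.4},
    {"dx":0,"dy":0,"dz":0,"rx":0,"ry":0,"rz":0,"claw":1},
    {"dx":0,"dy":0,"dz":0,"rx":0,"ry":0,"rz":0,"claw":1},
    {"dx":0,"dy":0,"dz":0,"rx":0,"ry":0,"rz":0,"claw":1}
  ]
}}

```text
time: 16.15
tool_pos: [0.4414, -0.2397, 0.017]
tool_rot: [0.001, 0.064, 0.998, -0.0]
contact_force: [0.4, 1.6, 6.0]
gripper_width: 0.634
```

```bash
python3 -c "
from off import shift
shift([.595,-.178,.095])"
```

```text
at [ 0.4414 -0.2397  0.017 ] shift cm [-14.46   8.09  -7.78] rotvec [-0.0004  0.0017 -0.0026]
```

>>> {"fn": "play_rows", "kwargs": {
  "commands": [
    {"dx":0,"dy":0,"dz":-5,"rx":0,"ry":0,"rz":0,"claw":1},
    {"dx":-1.5,"dy":1,"dz":-9,"rx":0,"ry":0,"rz":0,"claw":1},
    {"dx":-5.5,"dy":3,"dz":-9,"rx":0,"ry":0,"rz":0,"claw":1},
    {"dx":-9.5,"dy":5.5,"dz":-9,"rx":0,"ry":0,"rz":0,"claw":1},
    {"dx":-12.5,"dy":7.2,"dz":-9,"rx":0,"ry":0,"rz":0,"claw":1}
  ]
}}

```text
time: 16.65
tool_pos: [0.5765, -0.1832, 0.1082]
tool_rot: [0.002, 0.064, 0.998, -0.0]
contact_force: [0.4, -1.3, -1.6]
gripper_width: 0.634
```

```bash
python3 -c "
from off import shift
shift([.5945,-.178,.09])"
```

```text
at [ 0.5765 -0.1832  0.1082] shift cm [-1.72  0.75  1.82] rotvec [-0.0007  0.0035 -0.0021]
```

>>> {"fn": "play_rows", "kwargs": {
  "commands": [
    {"dx":-1.7,"dy":0.75,"dz":1,"rx":0,"ry":0.003,"rz":0,"claw":1},
    {"dx":-1.7,"dy":0.75,"dz":1.8,"rx":0,"ry":0.003,"rz":0,"claw":1},
    {"dx":-1.7,"dy":0.75,"dz":1.8,"rx":0,"ry":0.003,"rz":0,"claw":1},
    {"dx":-1.7,"dy":0.75,"dz":1.8,"rx":0,"ry":0.003,"rz":0,"claw":1}
  ]
}}

```text
time: 17.05
tool_pos: [0.5931, -0.1781, 0.0895]
tool_rot: [-0.001, 0.064, 0.998, -0.0]
contact_force: [-0.1, 0.3, -1.9]
gripper_width: 0.634
```

```bash
python3 look.py wd3; python3 -c "
from off import shift
shift([.5945,-.178,.033])"
```

```text
17.05 [ 0.5931 -0.1781  0.0895] [-7.000e-04  6.430e-02  9.979e-01 -1.000e-04] 0.6340319268022985 0.015
at [ 0.5934 -0.1783  0.0901] shift cm [-0.11  0.05  5.71] rotvec [-0.0006 -0.0003 -0.003 ]
```

View pics/wd3.png

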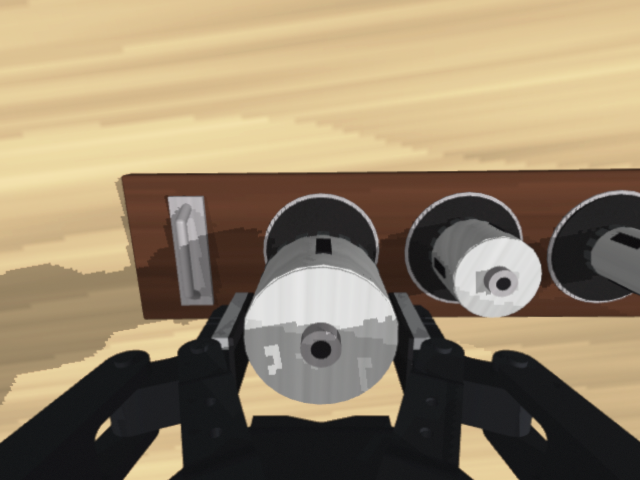

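```bash
python3 chk.py wd3 320.5 348.5 .1225 ; python3 chk.py wd3 503 284 .065
```

```text
boss [ 0.5919 -0.1774  0.1225] tcp [ 0.5931 -0.1781  0.0895]
boss [ 0.6041 -0.0899  0.065 ] tcp [ 0.5931 -0.1781  0.0895]
```

>>> {"fn": "play_rows", "kwargs": {
  "commands": [
    {"dx":-0.05,"dy":0.02,"dz":2,"rx":0,"ry":0,"rz":0,"claw":1},
    {"dx":-0.05,"dy":0.02,"dz":4,"rx":0,"ry":0,"rz":0,"claw":1},
    {"dx":-0.05,"dy":0.02,"dz":5.2,"rx":0,"ry":0,"rz":0,"claw":1},
    {"dx":-0.05,"dy":0.02,"dz":5.65,"rx":0,"ry":0,"rz":0,"claw":1},
    {"dx":-0.05,"dy":0.02,"dz":5.65,"rx":0,"ry":0,"rz":0,"claw":1}
  ]
}}

```text
time: 17.6
tool_pos: [0.5935, -0.1784, 0.0335]
tool_rot: [-0.0, 0.065, 0.998, -0.0]
contact_force: [-0.1, -0.5, -1.0]
gripper_width: 0.637
```

```bash
python3 -c "
from off import shift
shift([.5938,-.1782,.0323])"
```

```text
at [ 0.5935 -0.1784  0.0335] shift cm [-0.03  0.03  0.12] rotvec [-0.0005 -0.0008 -0.0035]
```

>>> {"fn": "play_rows", "kwargs": {
  "commands": [
    {"dx":-0.02,"dy":0.02,"dz":0.17,"rx":0,"ry":0,"rz":0,"claw":1},
    {"dx":-0.02,"dy":0.02,"dz":0.17,"rx":0,"ry":0,"rz":0,"claw":1},
    {"dx":-0.02,"dy":0.02,"dz":0.17,"rx":0,"ry":0,"rz":0,"claw":0.1},
    {"dx":-0.02,"dy":0.02,"dz":0.17,"rx":0,"ry":0,"rz":0,"claw":0.1},
    {"dx":-0.02,"dy":0.02,"dz":0.17,"rx":0,"ry":0,"rz":0,"claw":0.1}
  ]
}}

```text
time: 18.1
tool_pos: [0.5942, -0.1784, 0.0325]
tool_rot: [0.0, 0.065, 0.998, -0.0]
contact_force: [0.1, -0.0, -0.0]
gripper_width: 0.896
```

>>> {"fn": "play_rows", "kwargs": {
  "commands": [
    {"dx":0,"dy":0,"dz":-3,"rx":0,"ry":0,"rz":0,"claw":0.1},
    {"dx":0,"dy":0,"dz":-8,"rx":0,"ry":0,"rz":0,"claw":0.1},
    {"dx":0,"dy":0,"dz":-12,"rx":0,"ry":0,"rz":0,"claw":0.1},
    {"dx":2,"dy":3.5,"dz":-15,"rx":0,"ry":0,"rz":0,"claw":0.1},
    {"dx":2,"dy":8,"dz":-17,"rx":0,"ry":0,"rz":0,"claw":0.1}
  ]
}}

```text
time: 18.6
tool_pos: [0.5847, -0.0971, 0.2062]
tool_rot: [0.002, 0.066, 0.998, -0.001]
contact_force: [1.0, 0.9, 0.3]
gripper_width: 0.903
```

>>> {"fn": "play_rows", "kwargs": {
  "commands": [
    {"dx":3,"dy":3,"dz":-3,"rx":0,"ry":0,"rz":0,"claw":0},
    {"dx":6,"dy":5,"dz":-6,"rx":0,"ry":0,"rz":0,"claw":0},
    {"dx":6,"dy":5,"dz":-6,"rx":0,"ry":0,"rz":0,"claw":0},
    {"dx":6,"dy":5,"dz":-6,"rx":0,"ry":0,"rz":0,"claw":0},
    {"dx":6,"dy":5,"dz":-6,"rx":0,"ry":0,"rz":0,"claw":0}
  ]
}}

```text
time: 19.1
tool_pos: [0.5314, -0.0398, 0.2646]
tool_rot: [0.001, 0.067, 0.998, -0.001]
contact_force: [0.4, 0.1, 0.8]
gripper_width: 1.005
```

```bash
python3 look.py wend; python3 -c "
from h import *
cv2.imwrite('pics/scene_end.png',grab_frame('scene')); cv2.imwrite('pics/top_end.png',grab_frame('top'))"
```

```text
19.1 [ 0.5314 -0.0398  0.2646] [ 0.0014  0.0667  0.9978 -0.0011] 1.0049359541514664 0.024
```

View pics/wend.png

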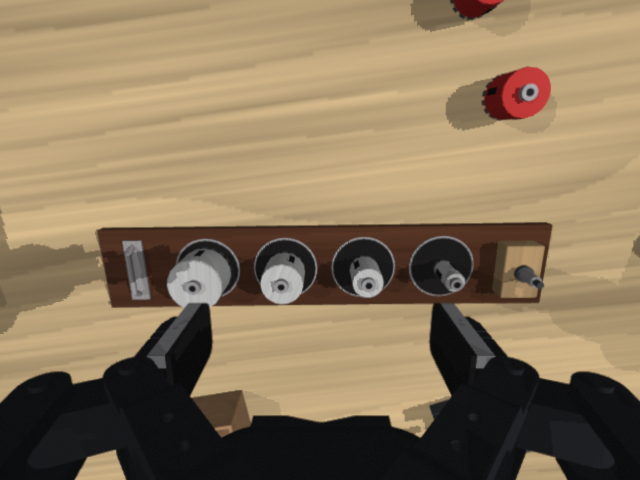

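View pics/scene_end.png

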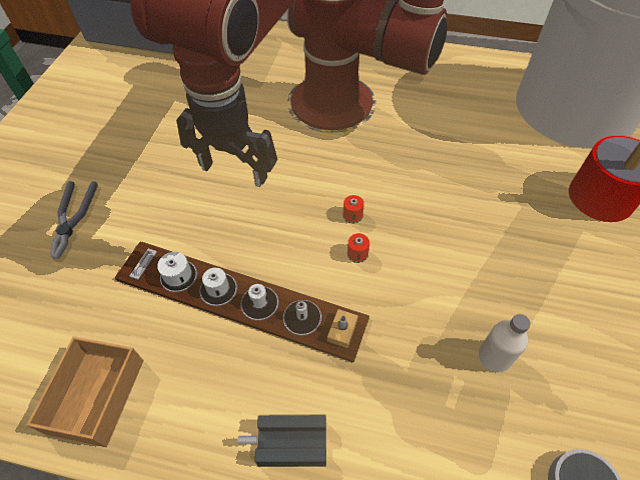

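All four stand upright in order, with bosses in the wrist view at (192,287), (281,287), (369,283) and (456,283). The glue bottle is still standing. Last step is a numeric check.

```bash
for p in "192 287" "281 286.5" "369 283" "456 284"; do python3 chk.py wend $p .065; done; python3 - <<'E'
from fit import *
C=cam('scene'); im=cv2.imread('pics/scene_end.png')
cv2.imwrite('pics/se.png',cv2.resize(im[235:345,140:340],None,fx=4,fy=4,interpolation=cv2.INTER_CUBIC))
E
```

```text
boss [ 0.5919 -0.1779  0.065 ] tcp [ 0.5314 -0.0398  0.2646]
boss [ 0.6033 -0.0897  0.065 ] tcp [ 0.5314 -0.0398  0.2646]
boss [ 0.6111 -0.002   0.065 ] tcp [ 0.5314 -0.0398  0.2646]
boss [0.6235 0.0836 0.065 ] tcp [ 0.5314 -0.0398  0.2646]
```

View pics/se.png

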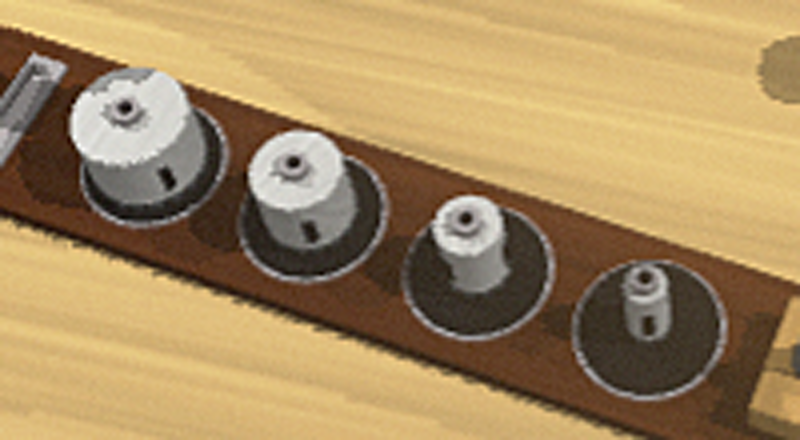

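```bash
python3 - <<'E'
from fit import *
C=cam('scene'); f=lambda x,y:((x+.5)/4-.5+140,(y+.5)/4-.5+235)
pads=[(.5918,-.1766),(.6027,-.0891),(.6135,-.0017),(.6243,.0855)]
for (x,y),p in zip([(125,107),(294,163),(466,218),(646,278)],pads):
    q=cast(C,[f(x,y)],.065)[0]; print(q.round(4),((q[:2]-p)*1000).round(1))
im=cv2.imread('pics/wend.png'); cv2.imwrite('pics/we.png',cv2.resize(im[225:310,160:480],None,fx=2.5,fy=2.5,interpolation=cv2.INTER_CUBIC))
E
```

```text
[ 0.5918 -0.1774  0.065 ] [ 0.  -0.8]
[ 0.6028 -0.0885  0.065 ] [0.1 0.6]
[ 0.6126 -0.0016  0.065 ] [-0.9  0.1]
[0.6236 0.0863 0.065 ] [-0.7  0.8]
```

View pics/we.png

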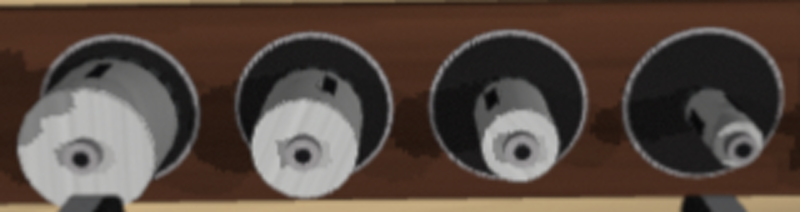

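The scene view puts all four within about 1 mm of their pad centres, so I hand in.

```bash
python3 -c "
from plant import ticket, monitor
print(monitor.state()['time']); print(ticket.job_done())"
```

```text
19.25
the job is handed in; nothing more can be done
None
```

All four hole saws are on the board, teeth down, in order from the arbor block: 20 mm on pad 4, 32 mm on pad 3, 44 mm on pad 2, 56 mm on pad 1. I handed the job in at 19.25 s.

- **Centring:** the final scene view puts every saw within about 1.1 mm of its pad centre. The last wrist view agrees to about 1 mm, except saw B (32 mm), which it reads about 2.6 mm off in x. Three other readings put B within about 1 mm, so I took that one as a picking error in the longer-range view and did not move the saw.
- **Surroundings:** the glue bottle is still standing and both red decoys were left where they were.
- **Forces:** the highest force reported at the end of a move was about 6 N, while the jaws were closing. The gripper was clear of everything at hand-in.

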